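# Crack the sealed ice-bucket lid and hold it ajar

## Task

Take the wooden muddler off the lid of the ice bucket and lay it gently, flat, inside the wooden tray. Then take the lid by its bar handle, pull it up until the sticky seal lets go, and keep holding it slightly open by the handle, front edge about 3 cm above the rim, so that I can slip the tongs in: finish while still holding it there. Never swing the lid wide open, and leave the tumblers where they stand.

Things in the scene. Friction and masses are not known exactly. Their poses are not given: they have to be found in the camera images.
- bucket: Clear acrylic round ice bucket, fixed to the trolley; outer radius 78 mm at the foot, 95 mm at the rim, rim 150 mm high, ice inside. Origin: centre of its underside; z up; -x points from the hinge side to the front of the lid (roughly towards the robot).
- hinge (a point): Point at the middle of the lid's hinge line, at the back of the bucket (106 mm from its axis in the bucket's +x, 156 mm up). The hinge line runs along the bucket's y. The lid is a flat clear disc of radius 98 mm; shut, its top face is 7 mm above the hinge line (163 mm above the trolley top), its front edge 204 mm from it.
- lid (a joint): Opening angle of the lid in rad; 0 is shut; the front gap is about 204 mm times the angle (3 cm is 0.15 rad). A tight gasket holds it shut: the upward pull needed at the handle rises at once to a peak of about 12 N, then falls away within about 7 mm of lift; after that only the lid's weight is left (2 to 3 N at the handle). Let go, the lid falls shut.
- handle (a point): Round horizontal steel bar on top of the lid, 12 mm thick, 110 mm long along its own y (parallel to the hinge line), carried on two 10 mm posts 49 mm either side of its middle. This point: middle of the bar, on its axis, 45 mm above the lid's top face, 171 mm in front of the hinge line. Free space below it between the posts. It turns with the lid.
- muddler: Loose pale wooden muddler, about 196 mm long and 26 mm thick: a square-section shaft (26 x 26 mm, from x = -70 to +50 mm), a round 26 mm head at +x and a thinner 20 mm round end at -x. Lies flat across the lid behind the handle at the start. Origin: underside below the middle of its length; x along its length, z up. About 0.14 kg.
- tray: Shallow open wooden tray on the trolley, fixed, to the left or the right of the bucket; outside 300 mm (its x) by 140 mm (its y), 20 mm high, walls and floor 6 mm thick. Origin: centre of its underside.
- tumbler_a: Loose glass tumbler standing on the trolley beyond the bucket, 76 mm across, 95 mm high; origin at the centre of its underside. Leave it alone.
- tumbler_b: A second such tumbler; leave it alone.
- press: Upright steel lever citrus press, fixed, on the opposite side of the bucket from the tray; foot 150 x 100 mm, 180 mm high. Origin: centre of its underside. Not needed; keep clear. A fixed bottle caddy, 270 mm high, also stands far out on the left (about 0.65 m).
Not all that is in view belongs to the job. Of the things shaped like the bucket, the clear one is meant.

How it is judged:
By the outcome, as a careful person would: the job done as asked, in the order asked, and still so for the second after the job is handed in, while the arm keeps its last pose, push and grip.
It also fails if it takes over 58 s, if anything falls off the work surface, if the arm or the gripper's body presses on something with over 40 N, if the wrist force passes 120 N, or if a joint passes its speed limit or range.

## Robot

A 7-joint arm with a two-finger parallel gripper is mounted at the origin on the work surface. World frame = base frame: x ahead of the robot, y to its left, z up, the work surface at z = 0. Lengths are in m, angles in rad, forces in N, time in s.
With the tool pointing down it reaches from about 0.425 to 0.925 m from the base axis. Payload 6.8 kg.
Tool frame: the origin (TCP) lies at the very end of the fingers, on their centre line; the grasp point (between the pads) lies 19 mm behind it (r.grip_depth is the distance from the TCP to the grasp point, in m); z points along the fingers, y is the direction in which the jaws open and shut (so a half turn about z gives the same grasp; the last joint's range is limited). The gripper opens to 85 mm and grips with 20 to 120 N. Pads are 22 mm wide; open, the fingers measure 114 mm over their backs; the gripper's body (76 mm by 85 mm) begins 54 mm behind the grasp point. The pads swing forward as they close: fully open they stand 13 mm farther back than shut.
Start: joints at [1.036, 0.477, 0.022, 1.555, -0.011, 1.109, -0.083], TCP at [0.279, -0.614, 0.231] pointing down, gripper open.
Joint ranges: [-2.96, 2.96], [-0.34, 2.1], [-1.41, 1.46], [0.24, 2.44], [-1.37, 4.51], [0.17, 1.92], [-2.96, 2.96]. Speed limits (rad/s): [2.39, 2.39, 3.14, 3.14, 3.14, 3.14, 3.14].

## Interface

Orientations are given as a rotation vector (axis times angle).
In Python, from bench import status, eyes, workorder, spotter, r gives the robot as it stands.
- The arm moves only by the tool drive_tool, never from a script. Its argument "commands" is a list of rows, each an object of numbers: "rx", "ry", "rz": the turn, a rotation vector about the world's x, y, z normalised to -1 to 1, where 1 is 8 degrees; "tx", "ty", "tz": the shift along the world's x, y, z normalised to -1 to 1, where 1 is 20 mm; "grip": the closure, from -1 (fully open) to 1 (shut). A call has 1 to 10 rows; each row shifts and turns the commanded pose from where the row before left it; what a row does not reach is not made up. A row lasts 1/8 s, in which the tool goes at most 62.5 mm and 10.7 degrees, less where a joint would pass 70% of its speed; a pose out of reach is approached as far as the arm can. A call with a number of a shift or a turn outside -1 to 1 is refused whole. A call with a gripper value outside its range is refused whole. The fingers move at their own pace and stop on an object; "grip_force" is the grip in N (left out, the last holds). Time passes only in rows, so rows that do not move let the fingers close. It gives the time, the measured TCP pose, the force and the opening at its end, in the units of the state.
- status.get_obs(): the state, without advancing time (a new reading comes with each control period).
- eyes.grab_frame(name): name is "scene" or "top" or "wrist"; returns a dict with "frame" (480x640x3 uint8, blue, green, red), "range_z" (480x640 float32, m along the optical axis (not along the pixel's ray), 0 where there is no reading), "fx", "fy", "cx", "cy" (pixels), "T" (4x4, takes a point from camera to world coordinates); the wrist camera has in their place "T_tool_cam" (4x4, takes a point from camera to tool coordinates, whose origin is the TCP and whose axes are the flange's). Camera axes: x right, y down, z forward; pixel columns grow to the right and rows downward; lengths in m; the calibration is good to about 2 mm. A picture is of the moment at which its call begins: read the wrist's pose just before it.
- workorder.hand_in(): hands the job in, once; it reports no verdict.
Trained networks look in the newest picture that a camera, given by its name, has taken for a name from the list of things; names that differ only in an ending like _2 or _b are one class to them, and where a whole thing is asked for, a point or a joint stands for the part that bears it (a point fixed in the world has none). Each returns a list of dicts, best first, with "confidence" (0 to 1); they miss things now and then, are a little off and sometimes report something else, mostly with a low value. They report only what shows in the picture. A call takes as long as a camera call. They do not tell look-alikes from the thing itself.
- spotter.boxes_of(camera, target): "position" ([column, row] as shares, 0 to 1, of the picture: columns of its width, rows of its height, amid what is visible of it).
- spotter.masks_of(camera, target): "mask" (480x640 bool, what is visible of it) and "position" ([column, row] as shares, 0 to 1, of the picture: columns of its width, rows of its height, amid what is visible of it).
The state is a dict: "clock": time; "joints": joint angles; "qvel": joint speeds; "tau": joint torques, N m; "tcp_pos": TCP position; "orientation": TCP orientation; "contact_force": force on the tool from outside, world axes, zero at the start; "moment": the same for the moment, N m; "grip_width": finger opening in m.
Only numpy, scipy, OpenCV 4.12 (cv2) and the standard library are available. Lean on these libraries where they do the work, as an engineer would, in place of code of your own. Each camera call takes 0.05 s, during which the arm holds its last target.

## Working session

There is one attempt and no reset: what is moved stays moved. The work goes in short steps, Python scripts to look and compute and a tool call to move; the robot and the scene stay as the last step left them, time stands still between calls to the robot, and variables do not carry over. Pictures are saved under pics/ and viewed, and the job is handed in when it is done.

Besides the shell and the picture viewer there is one more tool, called after ">>>" in YAML: its name, and indented under it one key for each argument. drive_tool: Moves the arm, as the interface text tells. Scaled input: -1 to 1 covers 20 mm each way for a shift and 8 degrees each way for a turn. Its arguments: {"type":"object","properties":{"commands":{"type":"array","items":{"type":"object","properties":{"rx":{"type":"number"},"ry":{"type":"number"},"rz":{"type":"number"},"tx":{"type":"number"},"ty":{"type":"number"},"tz":{"type":"number"},"grip":{"type":"number"}}}},"grip_force":{"type":"number"}},"required":["commands"]}

```bash
ls; mkdir -p pics
cat > h.py <<'E'
import numpy as np, cv2
from bench import status, eyes, workorder, spotter, r
def grab(n):
    s=status.get_obs(); f=eyes.grab_frame(n)
    if 'T' not in f:
        T=np.eye(4); T[:3,:3]=cv2.Rodrigues(np.array(s['orientation'],float))[0]; T[:3,3]=s['tcp_pos']
        f['T']=T@np.array(f['T_tool_cam'])
    return f
def pts(f,mask=None):
    z=f['range_z']; m=z>0
    if mask is not None: m&=mask
    v,u=np.nonzero(m); d=z[v,u]
    P=np.c_[(u-f['cx'])/f['fx']*d,(v-f['cy'])/f['fy']*d,d]
    return P@f['T'][:3,:3].T+f['T'][:3,3],u,v
E
python3 - <<'E'
from h import *
for n in ['scene','top']:
    f=grab(n); cv2.imwrite(f'pics/{n}1.png',f['frame']); np.savez(f'{n}1.npz',**{k:v for k,v in f.items()})
    print(n,f['T'].round(3).tolist(),f['fx'])
    for t in ['bucket','handle','muddler','tray','tumbler_a','press']:
        for d in spotter.masks_of(n,t):
            P,_,_=pts(f,d['mask']); print(t,round(d['confidence'],2),(np.array(d['position'])*[640,480]).round(),d['mask'].sum(),np.median(P,0).round(3) if len(P) else None)
print(status.get_obs())
E
```

```text
pics
scene [[0.901, -0.414, 0.127, 0.378], [-0.433, -0.862, 0.263, -0.285], [0.001, -0.292, -0.957, 1.161], [0.0, 0.0, 0.0, 1.0]] 522.9955783978089
bucket 0.95 [166. 178.] 8261 [0.251 0.249 0.163]
bucket 0.89 [340. 204.] 6466 [0.561 0.04  0.164]
bucket 0.74 [280. 347.] 8933 [ 0.33  -0.163  0.164]
handle 0.9 [279. 346.] 8825 [ 0.328 -0.164  0.164]
handle 0.76 [336. 192.] 5821 [0.562 0.051 0.164]
muddler 0.91 [361. 187.] 1220 [0.601 0.051 0.188]
tray 0.61 [287. 127.] 6575 [0.558 0.336 0.008]
tumbler_a 0.87 [462. 249.] 1182 [ 0.781 -0.138  0.056]
tumbler_a 0.86 [401. 146.] 1098 [0.782 0.149 0.062]
press 0.66 [421. 390.] 3538 [ 0.541 -0.352  0.019]
top [[-0.009, -0.985, 0.172, 0.336], [-1.0, 0.006, -0.016, 0.003], [0.014, -0.172, -0.985, 1.227], [0.0, 0.0, 0.0, 1.0]] 463.19927818474804
bucket 0.93 [194. 364.] 6678 [0.246 0.264 0.163]
bucket 0.87 [385. 326.] 6074 [ 0.326 -0.158  0.163]
bucket 0.86 [281. 224.] 4798 [0.561 0.068 0.163]
bucket 0.29 [448. 239.] 2464 [ 0.542 -0.344  0.03 ]
handle 0.96 [193. 363.] 6400 [0.244 0.264 0.163]
handle 0.72 [281. 225.] 4586 [0.561 0.07  0.163]
handle 
[... 273 characters left out ...]
 [ 0.543 -0.344  0.032]
{'clock': 0.7, 'joints': array([ 1.03589944,  0.47697678,  0.02240003,  1.55541148, -0.01151303,
        1.10930567, -0.08311018]), 'qvel': array([-0.00020818, -0.00047615,  0.00079504,  0.00090867,  0.00050624,
        0.00074943, -0.00174171]), 'tau': array([-2.75095972e-04, -5.96151423e+01,  1.60601567e+00, -2.81493151e+01,
        1.25492160e-02,  1.55572227e-03, -8.25206655e-06]), 'tcp_pos': array([ 0.27943401, -0.61445455,  0.23131863]), 'orientation': array([3.07032553e+00, 6.65273156e-01, 5.11088274e-05]), 'contact_force': array([-0.46593035,  0.13104585, -0.27746945]), 'moment': array([-0.00018543, -0.03553126, -0.01429849]), 'grip_width': 0.0855436994841078}
```

View images.

View pics/scene1.png

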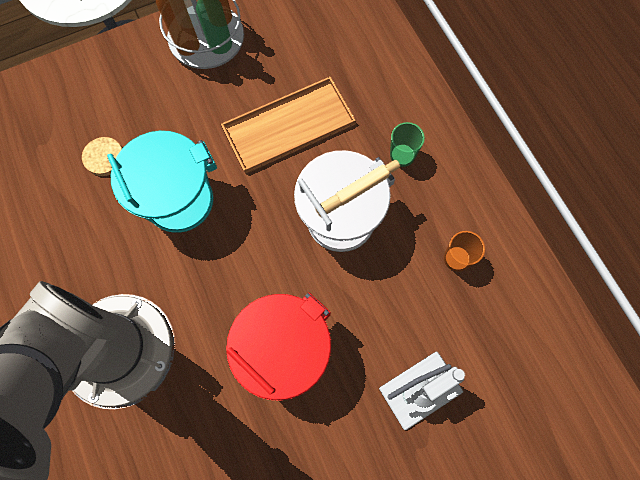

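View pics/top1.png

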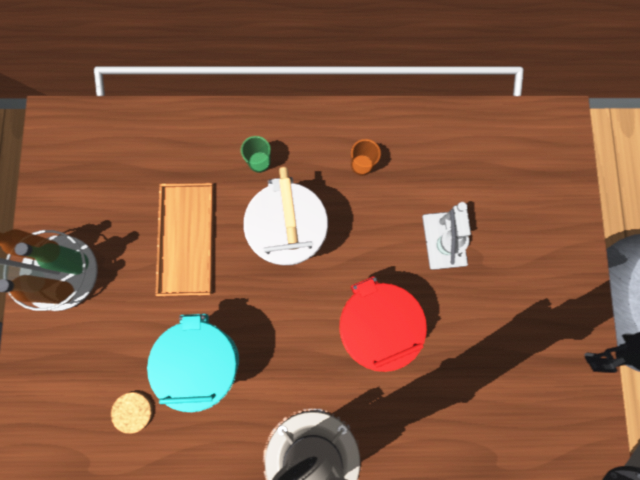

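Candidates: the clear/white bucket at scene (343,195), the cyan one at (165,178) and the red one at (280,347). The clear one carries the muddler (361,187) and is the one meant. Next is a close crop to check that, plus fits for the poses.

Run:
```python
from h import *
f=dict(np.load('scene1.npz')); t=dict(np.load('top1.npz'))
a=cv2.resize(f['frame'][130:260,270:420],None,fx=4,fy=4,interpolation=cv2.INTER_CUBIC); cv2.imwrite('pics/crop1.png',a)
for n,f in (('scene',f),('top',t)):
    P,u,v=pts(f)
    near=np.hypot(P[:,0]-.57,P[:,1]-.06)<.16
    # lid top
    m=near&(abs(P[:,2]-.163)<.004)
    h=P[m][:,:2].astype(np.float32); c,rad=cv2.minEnclosingCircle(h); print(n,'lid circ',c,rad,np.median(P[m][:,2]))
    m=near&(P[:,2]>.196)
    Q=P[m]; print('hi',len(Q),Q[:,2].max(), 'bar rect',cv2.minAreaRect(Q[:,:2].astype(np.float32)),np.median(Q,0), 'PCA',np.linalg.svd(Q[:,:2]-Q[:,:2].mean(0))[2][0])
    m=near&(P[:,2]>.183)&(P[:,2]<.194)
    Q=P[m]; print('mud',len(Q),cv2.minAreaRect(Q[:,:2].astype(np.float32)),np.median(Q,0))
    Q=P[(abs(P[:,2]-.006)<.003)&(abs(P[:,0]-.55)<.2)&(abs(P[:,1]-.335)<.1)]
    print('trayfloor',np.median(Q[:,2]))
    near2=(abs(P[:,0]-.55)<.2)&(abs(P[:,1]-.335)<.11)&(P[:,2]>.014)&(P[:,2]<.026)
    Q=P[near2];print('wall',len(Q),cv2.minAreaRect(Q[:,:2].astype(np.float32)))
    for c in [(.78,.147),(.78,-.14)]:
        Q=P[(np.hypot(P[:,0]-c[0],P[:,1]-c[1])<.07)&(P[:,2]>.085)&(P[:,2]<.105)]
        if len(Q)>3: print('tumbler',cv2.minEnclosingCircle(Q[:,:2].astype(np.float32)))
```

```text
scene lid circ (0.5761259198188782, 0.062353961169719696) 0.10524650663137436 0.16394650771438823
hi 336 0.21827315223731325 bar rect ((0.5051231384277344, 0.052370257675647736), (0.012421860359609127, 0.10981187224388123), 7.151329517364502) [0.50471445 0.05060776 0.21350109] PCA [ 0.12684417 -0.99192266]
mud 995 ((0.5988771319389343, 0.06340325623750687), (0.1977386176586151, 0.10389577597379684), 7.675386428833008) [0.60186291 0.05215174 0.18912721]
trayfloor 0.006051809146241149
wall 1055 ((0.5610392093658447, 0.3355294466018677), (0.30148595571517944, 0.14435185492038727), 0.9867411851882935)
tumbler ((0.7749380469322205, 0.14252954721450806), 0.03913125768303871)
tumbler ((0.7662845253944397, -0.1411672681570053), 0.03867243230342865)
top lid circ (0.5749018788337708, 0.059315480291843414) 0.10473939776420593 0.16298940462703837
hi 266 0.21936931650707447 bar rect ((0.5029704570770264, 0.05103607103228569), (0.01193230040371418, 0.10829515755176544), 7.425650119781494) [0.50267887 0.05118486 0.21290217] PCA [ 0.126788   -0.99192984]
mud 747 ((0.5963082909584045, 0.06360913068056107), (0.19845163822174072, 0.09844083338975906), 7.123804092407227) [0.59822497 0.05239243 0.18802246]
trayfloor 0.0057751640386454195
wall 840 ((0.5582854747772217, 0.33357948064804077), (0.30021679401397705, 0.14186666905879974), 0.8634961843490601)
tumbler ((0.7739002704620361, 0.14013132452964783), 0.03841293230652809)
tumbler ((0.7641041278839111, -0.14193977415561676), 0.038265716284513474)
```

View pics/crop1.png

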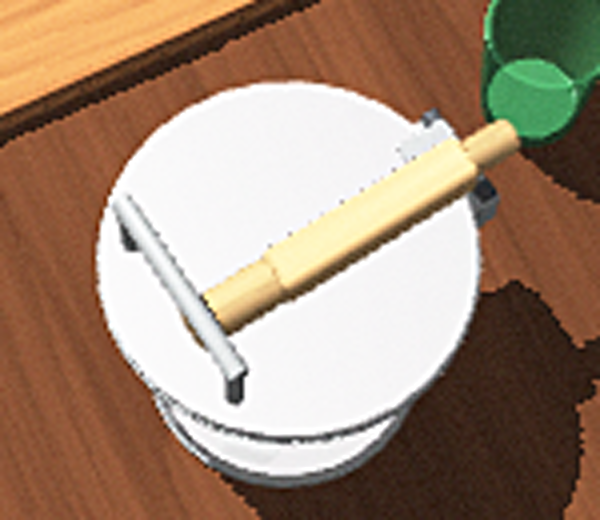

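Run:
```python
from h import *
for n in ('scene','top'):
    f=dict(np.load(n+'1.npz')); P,u,v=pts(f)
    near=np.hypot(P[:,0]-.6,P[:,1]-.05)<.13
    m=near&(P[:,2]>.172)&(P[:,2]<.1945)&(P[:,0]>.47)&(abs(P[:,1]-.05)<.03)
    Q=P[m]; Q=Q[Q[:,2]>.183]
    c=np.median(Q,0); d=np.linalg.svd(Q[:,:2]-Q[:,:2].mean(0))[2][0]; d*=np.sign(d[0]); e=np.array([-d[1],d[0]])
    s=(Q[:,:2]-c[:2])@d; w=(Q[:,:2]-c[:2])@e
    print(n,'c',c,'dir',d,np.degrees(np.arctan2(d[1],d[0])),'s',s.min(),s.max())
    for a in np.arange(-.13,.11,.01):
        k=(s>=a)&(s<a+.01)
        if k.sum(): print(round(a,2),(c[:2]+d*(a+.005)).round(3),k.sum(),w[k].min().round(4),w[k].max().round(4),Q[k][:,2].max().round(4))
```

```text
scene c [0.60267508 0.05215174 0.18913102] dir [0.99114344 0.13279566] 7.631173002957266 s -0.08664300892393087 0.09660837401266378
-0.09 [0.518 0.041] 34 -0.0104 0.0115 0.1934
-0.08 [0.528 0.042] 50 -0.0093 0.0131 0.1924
-0.07 [0.538 0.044] 50 -0.0106 0.0133 0.1938
-0.06 [0.548 0.045] 50 -0.0107 0.0121 0.1927
-0.05 [0.558 0.046] 65 -0.0122 0.0137 0.1943
-0.04 [0.568 0.048] 62 -0.0111 0.0133 0.1938
-0.03 [0.578 0.049] 61 -0.0119 0.015 0.1932
-0.02 [0.588 0.05 ] 62 -0.0113 0.0139 0.193
-0.01 [0.598 0.051] 58 -0.0112 0.0136 0.194
-0.0 [0.608 0.053] 63 -0.012 0.0136 0.1929
0.01 [0.618 0.054] 58 -0.0116 0.0147 0.1926
0.02 [0.627 0.055] 60 -0.0119 0.0135 0.1939
0.03 [0.637 0.057] 59 -0.0115 0.0139 0.1935
0.04 [0.647 0.058] 62 -0.0125 0.0142 0.1942
0.05 [0.657 0.059] 57 -0.0119 0.0131 0.1931
0.06 [0.667 0.061] 50 -0.0114 0.014 0.194
0.07 [0.677 0.062] 30 -0.0079 0.0083 0.1893
0.08 [0.687 0.063] 33 -0.0064 0.0094 0.1895
0.09 [0.697 0.065] 21 -0.0054 0.0095 0.1882
top c [0.59872797 0.05235494 0.18802246] dir [0.99106055 0.13341287] 7.666854100564314 s -0.08515806749833575 0.09821846414264657
-0.09 [0.514 0.041] 22 -0.0114 0.0115 0.1913
-0.08 [0.524 0.042] 35 -0.0124 0.0108 0.191
-0.07 [0.534 0.044] 39 -0.0117 0.011 0.192
-0.06 [0.544 0.045] 40 -0.0126 0.0101 0.1904
-0.05 [0.554 0.046] 45 -0.0129 0.0111 0.1928
-0.04 [0.564 0.048] 49 -0.0135 0.0124 0.1915
-0.03 [0.574 0.049] 46 -0.0131 0.0108 0.1928
-0.02 [0.584 0.05 ] 49 -0.0134 0.012 0.1919
-0.01 [0.594 0.052] 45 -0.0134 0.0121 0.1936
-0.0 [0.604 0.053] 45 -0.0124 0.0117 0.1939
0.01 [0.614 0.054] 50 -0.0136 0.0122 0.1922
0.02 [0.624 0.056] 47 -0.0129 0.0116 0.1934
0.03 [0.633 0.057] 43 -0.0136 0.0114 0.1925
0.04 [0.643 0.058] 48 -0.0132 0.0111 0.1913
0.05 [0.653 0.06 ] 43 -0.0135 0.0121 0.1936
0.06 [0.663 0.061] 42 -0.0128 0.0109 0.1916
0.07 [0.673 0.062] 21 -0.0091 0.0071 0.1884
0.08 [0.683 0.064] 19 -0.009 0.0059 0.188
0.09 [0.693 0.065] 15 -0.0073 0.0049 0.1868
```

The crop shows the clear bucket. The muddler lies roughly along the bucket's x, and its head end (crop ~195,325) is tucked under the bar. I'll have to slide it back about 25 mm before lifting. Centre is about (0.601, 0.052), yaw 7.6°. Going there at a safe height now.

>>> drive_tool:
  commands:
    - {"tx": 0.46,"ty": 0.95,"tz": 0.9,"rz": -0.5,"grip": -1}
    - {"tx": 0.46,"ty": 0.95,"tz": 0.9,"rz": -0.5,"grip": -1}
    - {"tx": 0.46,"ty": 0.95,"tz": 0.9,"rz": -0.5,"grip": -1}
    - {"tx": 0.46,"ty": 0.95,"tz": 0.9,"rz": -0.6,"grip": -1}
    - {"tx": 0.46,"ty": 0.95,"grip": -1}
    - {"tx": 0.46,"ty": 0.95,"grip": -1}
    - {"tx": 0.46,"ty": 0.95,"grip": -1}
    - {"tx": 0.46,"ty": 0.95,"grip": -1}
    - {"tx": 0.46,"ty": 0.95,"grip": -1}
    - {"tx": 0.46,"ty": 0.95,"grip": -1}
  grip_force: 30

```text
validation failed for argument at $.co...
```

>>> drive_tool:
  commands:
    - {"tx": 0.46,"ty": 0.95,"tz": 0.9,"rx": 0,"ry": 0,"rz": -0.5,"grip": -1}
  grip_force: 30

```text
clock: 0.82
tcp_pos: [0.2868, -0.5957, 0.2479]
orientation: [-3.091, -0.551, 0.003]
contact_force: [0.2, 0.8, 0.8]
grip_width: 0.0855
```

>>> drive_tool:
  commands:
    - {"tx": 0.46,"ty": 0.95,"tz": 0.9,"rx": 0,"ry": 0,"rz": -0.5,"grip": -1}
    - {"tx": 0.46,"ty": 0.95,"tz": 0.9,"rx": 0,"ry": 0,"rz": -0.5,"grip": -1}
    - {"tx": 0.46,"ty": 0.95,"tz": 0.9,"rx": 0,"ry": 0,"rz": -0.6,"grip": -1}
    - {"tx": 0.46,"ty": 0.95,"tz": 0,"rx": 0,"ry": 0,"rz": 0,"grip": -1}
    - {"tx": 0.46,"ty": 0.95,"tz": 0,"rx": 0,"ry": 0,"rz": 0,"grip": -1}
    - {"tx": 0.46,"ty": 0.95,"tz": 0,"rx": 0,"ry": 0,"rz": 0,"grip": -1}
    - {"tx": 0.46,"ty": 0.95,"tz": 0,"rx": 0,"ry": 0,"rz": 0,"grip": -1}
    - {"tx": 0.46,"ty": 0.95,"tz": 0,"rx": 0,"ry": 0,"rz": 0,"grip": -1}
    - {"tx": 0.46,"ty": 0.95,"tz": 0,"rx": 0,"ry": 0,"rz": 0,"grip": -1}
    - {"tx": 0.46,"ty": 0.95,"tz": 0,"rx": 0,"ry": 0,"rz": 0,"grip": -1}

```text
clock: 2.08
tcp_pos: [0.3811, -0.4041, 0.303]
orientation: [-3.134, -0.21, 0.0]
contact_force: [-0.3, -0.4, 0.7]
grip_width: 0.0856
```

>>> drive_tool:
  commands:
    - {"tx": 0.46,"ty": 0.95,"tz": 0,"rx": 0,"ry": 0,"rz": 0,"grip": -1}
    - {"tx": 0.46,"ty": 0.95,"tz": 0,"rx": 0,"ry": 0,"rz": 0,"grip": -1}
    - {"tx": 0.46,"ty": 0.95,"tz": 0,"rx": 0,"ry": 0,"rz": 0,"grip": -1}
    - {"tx": 0.46,"ty": 0.95,"tz": 0,"rx": 0,"ry": 0,"rz": 0,"grip": -1}
    - {"tx": 0.46,"ty": 0.95,"tz": 0,"rx": 0,"ry": 0,"rz": 0,"grip": -1}
    - {"tx": 0.46,"ty": 0.95,"tz": 0,"rx": 0,"ry": 0,"rz": 0,"grip": -1}
    - {"tx": 0.46,"ty": 0.95,"tz": 0,"rx": 0,"ry": 0,"rz": 0,"grip": -1}
    - {"tx": 0.46,"ty": 0.95,"tz": 0,"rx": 0,"ry": 0,"rz": 0,"grip": -1}
    - {"tx": 0.46,"ty": 0.95,"tz": 0,"rx": 0,"ry": 0,"rz": 0,"grip": -1}
    - {"tx": 0.46,"ty": 0.95,"tz": 0,"rx": 0,"ry": 0,"rz": 0,"grip": -1}

```text
clock: 3.32
tcp_pos: [0.4727, -0.2142, 0.303]
orientation: [-3.135, -0.21, 0.001]
contact_force: [0.3, -1.0, -0.0]
grip_width: 0.0855
```

>>> drive_tool:
  commands:
    - {"tx": 0.46,"ty": 0.95,"tz": 0,"rx": 0,"ry": 0,"rz": 0,"grip": -1}
    - {"tx": 0.46,"ty": 0.95,"tz": 0,"rx": 0,"ry": 0,"rz": 0,"grip": -1}
    - {"tx": 0.46,"ty": 0.95,"tz": 0,"rx": 0,"ry": 0,"rz": 0,"grip": -1}
    - {"tx": 0.46,"ty": 0.95,"tz": 0,"rx": 0,"ry": 0,"rz": 0,"grip": -1}
    - {"tx": 0.46,"ty": 0.95,"tz": 0,"rx": 0,"ry": 0,"rz": 0,"grip": -1}
    - {"tx": 0.46,"ty": 0.95,"tz": 0,"rx": 0,"ry": 0,"rz": 0,"grip": -1}
    - {"tx": 0.46,"ty": 0.95,"tz": 0,"rx": 0,"ry": 0,"rz": 0,"grip": -1}
    - {"tx": 0.46,"ty": 0.95,"tz": 0,"rx": 0,"ry": 0,"rz": 0,"grip": -1}
    - {"tx": 0.46,"ty": 0.95,"tz": 0,"rx": 0,"ry": 0,"rz": 0,"grip": -1}
    - {"tx": 0.46,"ty": 0.95,"tz": 0,"rx": 0,"ry": 0,"rz": 0,"grip": -1}

```text
clock: 4.58
tcp_pos: [0.5645, -0.0242, 0.303]
orientation: [3.134, 0.21, -0.001]
contact_force: [0.2, 0.5, -0.2]
grip_width: 0.0853
```

>>> drive_tool:
  commands:
    - {"tx": 0.46,"ty": 0.95,"tz": 0,"rx": 0,"ry": 0,"rz": 0,"grip": -1}
    - {"tx": 0.46,"ty": 0.95,"tz": 0,"rx": 0,"ry": 0,"rz": 0,"grip": -1}
    - {"tx": 0.46,"ty": 0.95,"tz": 0,"rx": 0,"ry": 0,"rz": 0,"grip": -1}
    - {"tx": 0.46,"ty": 0.95,"tz": 0,"rx": 0,"ry": 0,"rz": 0,"grip": -1}

```text
clock: 5.08
tcp_pos: [0.6019, 0.0518, 0.3032]
orientation: [3.135, 0.21, -0.0]
contact_force: [-0.1, 0.0, 0.2]
grip_width: 0.0858
```

Run:
```python
from h import *
f=grab('wrist'); cv2.imwrite('pics/wrist1.png',f['frame'])
print(status.get_obs()['tcp_pos'])
P,u,v=pts(f)
Q=P[(P[:,2]>.183)&(P[:,2]<.195)&(abs(P[:,1]-.05)<.03)&(P[:,0]>.48)&(P[:,0]<.72)]
if len(Q):
    d=np.linalg.svd(Q[:,:2]-Q[:,:2].mean(0),full_matrices=False)[2][0]; print(d,cv2.minAreaRect(Q[:,:2].astype(np.float32)),Q.min(0),Q.max(0),np.median(Q,0))
Q=P[(P[:,2]>.2)&(P[:,2]<.22)&(abs(P[:,1]-.05)<.08)&(P[:,0]>.45)&(P[:,0]<.54)]
if len(Q): print('bar',cv2.minAreaRect(Q[:,:2].astype(np.float32)),Q.min(0),Q.max(0))
```

```text
[0.60261131 0.05534082 0.30320575]
[-0.99144067 -0.13055804] ((0.6020815968513489, 0.05260500684380531), (0.19510284066200256, 0.02603975124657154), 7.537251949310303) [0.50482329 0.03026678 0.18300012] [0.69879112 0.07349879 0.1911732 ] [0.61364885 0.05362495 0.18828029]
bar ((0.5061171054840088, 0.052005376666784286), (0.012382922694087029, 0.11002016812562943), 8.012919425964355) [ 0.49306611 -0.0026514   0.20000967] [0.51791932 0.10693747 0.215554  ]
```

View pics/wrist1.png

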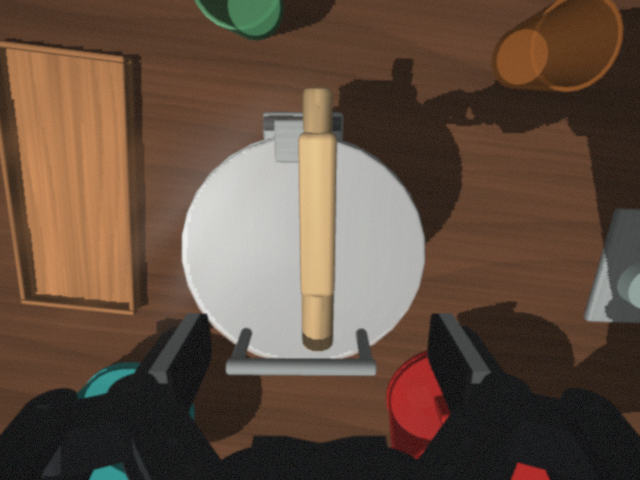

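The wrist view confirms it: muddler axis at column ~317, bar at row ~367. Wrist and fixed cameras agree to about 2 mm. Descending.

>>> drive_tool:
  commands:
    - {"tx": 0,"ty": -0.13,"tz": -1,"rx": 0,"ry": 0,"rz": 0,"grip": -1}
    - {"tx": 0,"ty": 0,"tz": -1,"rx": 0,"ry": 0,"rz": 0,"grip": -1}
    - {"tx": 0,"ty": 0,"tz": -1,"rx": 0,"ry": 0,"rz": 0,"grip": -1}
    - {"tx": 0,"ty": 0,"tz": -1,"rx": 0,"ry": 0,"rz": 0,"grip": -1}
    - {"tx": 0,"ty": 0,"tz": -1,"rx": 0,"ry": 0,"rz": 0,"grip": -1}
    - {"tx": 0,"ty": 0,"tz": -0.8,"rx": 0,"ry": 0,"rz": 0,"grip": -1}
    - {"tx": 0,"ty": 0,"tz": -0.5,"rx": 0,"ry": 0,"rz": 0,"grip": -1}
    - {"tx": 0,"ty": 0,"tz": -0.4,"rx": 0,"ry": 0,"rz": 0,"grip": -1}
    - {"tx": 0,"ty": 0,"tz": 0,"rx": 0,"ry": 0,"rz": 0,"grip": 0}

```text
clock: 6.25
tcp_pos: [0.6013, 0.0479, 0.169]
orientation: [3.135, 0.21, -0.001]
contact_force: [-0.2, 0.5, 0.4]
grip_width: 0.0701
```

Run:
```python
from h import *
for i in range(2):
    print(status.get_obs()['tcp_pos']); eyes.grab_frame('wrist')
```

```text
[0.60130597 0.04790429 0.16899812]
[0.6015981  0.04799238 0.16948986]
```

>>> drive_tool:
  commands:
    - {"tx": 0,"ty": 0.23,"tz": 0,"rx": 0,"ry": 0,"rz": 0,"grip": 0}
    - {"tx": 0,"ty": 0,"tz": 0,"rx": 0,"ry": 0,"rz": 0,"grip": 1}
    - {"tx": 0,"ty": 0,"tz": 0,"rx": 0,"ry": 0,"rz": 0,"grip": 1}
    - {"tx": 0,"ty": 0,"tz": 0,"rx": 0,"ry": 0,"rz": 0,"grip": 1}
    - {"tx": 0,"ty": 0,"tz": 0,"rx": 0,"ry": 0,"rz": 0,"grip": 1}

```text
clock: 6.98
tcp_pos: [0.6017, 0.0532, 0.1699]
orientation: [-3.134, -0.21, -0.002]
contact_force: [-1.8, 2.3, 5.6]
grip_width: 0.0252
```

>>> drive_tool:
  commands:
    - {"tx": 0,"ty": 0,"tz": 0.25,"rx": 0,"ry": 0,"rz": 0,"grip": 1}
    - {"tx": 0.4,"ty": 0.05,"tz": 0,"rx": 0,"ry": 0,"rz": 0,"grip": 1}
    - {"tx": 0.5,"ty": 0.07,"tz": 0,"rx": 0,"ry": 0,"rz": 0,"grip": 1}
    - {"tx": 0.5,"ty": 0.07,"tz": 0,"rx": 0,"ry": 0,"rz": 0,"grip": 1}
    - {"tx": 0,"ty": 0,"tz": 0,"rx": 0,"ry": 0,"rz": 0,"grip": 1}
    - {"tx": 0,"ty": 0,"tz": 0.3,"rx": 0,"ry": 0,"rz": 0,"grip": 1}

```text
clock: 7.72
tcp_pos: [0.6288, 0.0563, 0.1797]
orientation: [3.134, 0.21, -0.003]
contact_force: [1.0, -0.4, -1.0]
grip_width: 0.0253
```

Run:
```python
from h import *
f=grab('scene'); cv2.imwrite('pics/scene2.png',cv2.resize(f['frame'][100:280,240:460],None,fx=3,fy=3))
```

```text
(no output)
```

View pics/scene2.png

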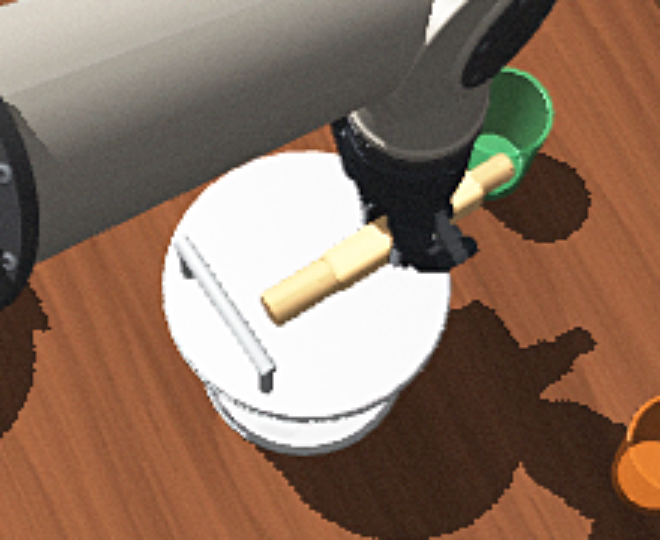

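The muddler head (crop 270,305) is clear of the bar. Lifting and carrying to the tray.

>>> drive_tool:
  commands:
    - {"tx": 0,"ty": 0,"tz": 0.8,"rx": 0,"ry": 0,"rz": 0,"grip": 1}
    - {"tx": 0,"ty": 0,"tz": 0.9,"rx": 0,"ry": 0,"rz": 0,"grip": 1}
    - {"tx": 0,"ty": 0,"tz": 0.9,"rx": 0,"ry": 0,"rz": 0,"grip": 1}
    - {"tx": 0,"ty": 0.5,"tz": 0.5,"rx": 0,"ry": 0,"rz": 0,"grip": 1}
    - {"tx": -0.2,"ty": 0.95,"tz": 0,"rx": 0,"ry": 0,"rz": -0.2,"grip": 1}
    - {"tx": -0.3,"ty": 0.95,"tz": 0,"rx": 0,"ry": 0,"rz": -0.2,"grip": 1}
    - {"tx": -0.3,"ty": 0.95,"tz": 0,"rx": 0,"ry": 0,"rz": -0.2,"grip": 1}
    - {"tx": -0.3,"ty": 0.95,"tz": 0,"rx": 0,"ry": 0,"rz": -0.24,"grip": 1}
    - {"tx": -0.3,"ty": 0.95,"tz": 0,"rx": 0,"ry": 0,"rz": 0,"grip": 1}
    - {"tx": -0.3,"ty": 0.95,"tz": 0,"rx": 0,"ry": 0,"rz": 0,"grip": 1}

```text
clock: 9.02
tcp_pos: [0.595, 0.1817, 0.2424]
orientation: [-3.141, -0.027, -0.0]
contact_force: [-0.0, -0.1, -1.7]
grip_width: 0.0254
```

>>> drive_tool:
  commands:
    - {"tx": -0.3,"ty": 0.95,"tz": 0,"rx": 0,"ry": 0,"rz": 0,"grip": 1}
    - {"tx": -0.3,"ty": 0.95,"tz": -0.2,"rx": 0,"ry": 0,"rz": 0,"grip": 1}
    - {"tx": -0.3,"ty": 0.95,"tz": -0.3,"rx": 0,"ry": 0,"rz": 0,"grip": 1}
    - {"tx": -0.3,"ty": 0.95,"tz": -0.5,"rx": 0,"ry": 0,"rz": 0,"grip": 1}
    - {"tx": -0.3,"ty": 0.95,"tz": -0.7,"rx": 0,"ry": 0,"rz": 0,"grip": 1}
    - {"tx": -0.3,"ty": 0.95,"tz": -0.8,"rx": 0,"ry": 0,"rz": 0,"grip": 1}
    - {"tx": 0,"ty": 0.95,"tz": -1,"rx": 0,"ry": 0,"rz": 0,"grip": 1}
    - {"tx": 0,"ty": 0.6,"tz": -1,"rx": 0,"ry": 0,"rz": 0,"grip": 1}
    - {"tx": 0,"ty": 0,"tz": -1,"rx": 0,"ry": 0,"rz": 0,"grip": 1}
    - {"tx": 0,"ty": 0,"tz": -1,"rx": 0,"ry": 0,"rz": 0,"grip": 1}

```text
clock: 10.28
tcp_pos: [0.5597, 0.3243, 0.1106]
orientation: [3.14, 0.024, -0.0]
contact_force: [0.0, 0.2, -0.6]
grip_width: 0.0253
```

>>> drive_tool:
  commands:
    - {"tx": 0,"ty": 0.5,"tz": -1,"rx": 0,"ry": 0,"rz": 0,"grip": 1}
    - {"tx": 0,"ty": 0,"tz": -1,"rx": 0,"ry": 0,"rz": 0,"grip": 1}
    - {"tx": 0,"ty": 0,"tz": -1,"rx": 0,"ry": 0,"rz": 0,"grip": 1}
    - {"tx": 0,"ty": 0,"tz": -0.6,"rx": 0,"ry": 0,"rz": 0,"grip": 1}
    - {"tx": 0,"ty": 0,"tz": 0,"rx": 0,"ry": 0,"rz": 0,"grip": 1}

```text
clock: 10.9
tcp_pos: [0.5589, 0.3347, 0.0392]
orientation: [3.14, 0.025, -0.002]
contact_force: [-0.2, -0.4, -1.6]
grip_width: 0.0252
```

Run:
```python
from h import *
s=status.get_obs(); print(s['tcp_pos'],s['contact_force'])
f=grab('scene'); cv2.imwrite('pics/scene3.png',cv2.resize(f['frame'][60:240,180:400],None,fx=3,fy=3))
f=grab('wrist'); cv2.imwrite('pics/wrist3.png',f['frame'])
P,u,v=pts(f); d=[m for m in spotter.masks_of('wrist','muddler')]
for m in d[:1]:
    P,u,v=pts(f,m['mask']); print(m['confidence'],cv2.minAreaRect(P[:,:2].astype(np.float32)))
    for x in np.arange(P[:,0].min(),P[:,0].max(),.02):
        k=(P[:,0]>=x)&(P[:,0]<x+.02)
        print(round(x,3),np.percentile(P[k][:,2],95).round(4),P[k][:,1].mean().round(3))
```

```text
[0.55892515 0.33473572 0.03916184] [-0.22079969 -0.39014441 -1.58754061]
0.64 ((0.5631422996520996, 0.3349153399467468), (0.19967593252658844, 0.03640751913189888), 0.690077543258667)
0.464 0.0064 0.344
0.484 0.0057 0.316
0.504 0.0598 0.334
0.524 0.0598 0.334
0.544 0.0599 0.335
0.564 0.0599 0.335
0.584 0.0599 0.335
0.604 0.06 0.336
0.624 0.0591 0.336
0.644 0.0564 0.336
```

View pics/wrist3.png

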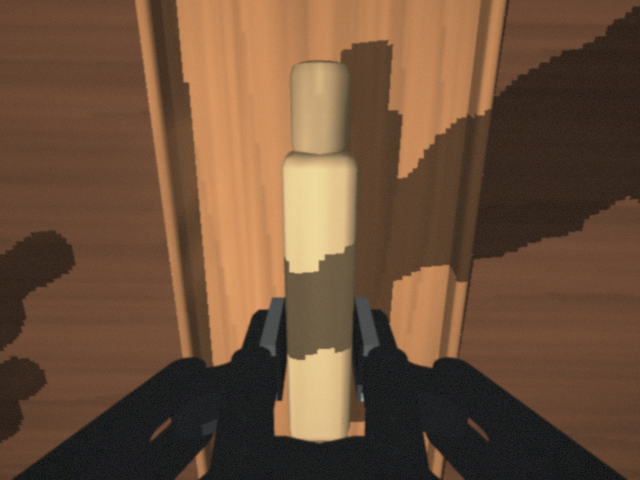

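View pics/scene3.png

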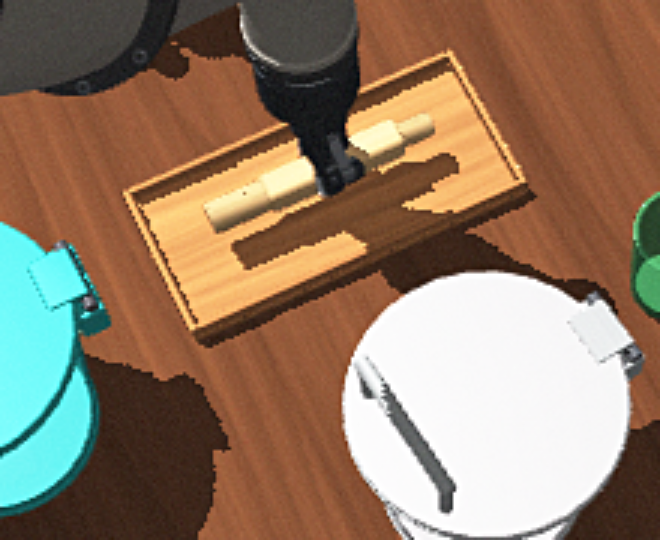

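The muddler hangs level and centred over the tray (wrist columns 285–355), with its bottom about 28 mm above the floor. Lowering gently.

>>> drive_tool:
  commands:
    - {"tx": 0,"ty": 0,"tz": -0.5,"rx": 0,"ry": 0,"rz": 0,"grip": 1}
    - {"tx": 0,"ty": 0,"tz": -0.4,"rx": 0,"ry": 0,"rz": 0,"grip": 1}
    - {"tx": 0,"ty": 0,"tz": -0.25,"rx": 0,"ry": 0,"rz": 0,"grip": 1}
    - {"tx": 0,"ty": 0,"tz": -0.15,"rx": 0,"ry": 0,"rz": 0,"grip": 1}
    - {"tx": 0,"ty": 0,"tz": 0,"rx": 0,"ry": 0,"rz": 0,"grip": 1}

```text
clock: 11.68
tcp_pos: [0.5593, 0.3353, 0.014]
orientation: [3.141, 0.026, -0.001]
contact_force: [0.8, -0.2, -1.7]
grip_width: 0.025
```

>>> drive_tool:
  commands:
    - {"tx": 0,"ty": 0,"tz": -0.08,"rx": 0,"ry": 0,"rz": 0,"grip": 1}
    - {"tx": 0,"ty": 0,"tz": -0.06,"rx": 0,"ry": 0,"rz": 0,"grip": 1}
    - {"tx": 0,"ty": 0,"tz": 0,"rx": 0,"ry": 0,"rz": 0,"grip": 1}

```text
clock: 12.05
tcp_pos: [0.5597, 0.3355, 0.0129]
orientation: [-3.141, -0.025, -0.001]
contact_force: [-3.5, -2.6, 7.8]
grip_width: 0.0254
```

Contact with the floor (+8 N). Releasing slightly.

>>> drive_tool:
  commands:
    - {"tx": 0,"ty": 0,"tz": 0,"rx": 0,"ry": 0,"rz": 0,"grip": 0.2}
    - {"tx": 0,"ty": 0,"tz": 0,"rx": 0,"ry": 0,"rz": 0,"grip": -0.2}
    - {"tx": 0,"ty": 0,"tz": 0.1,"rx": 0,"ry": 0,"rz": 0,"grip": -0.2}
    - {"tx": 0,"ty": 0,"tz": 0.5,"rx": 0,"ry": 0,"rz": 0,"grip": -0.2}
    - {"tx": 0,"ty": 0,"tz": 1,"rx": 0,"ry": 0,"rz": 0,"grip": -0.2}
    - {"tx": 0,"ty": 0,"tz": 1,"rx": 0,"ry": 0,"rz": 0,"grip": -0.2}

```text
clock: 12.8
tcp_pos: [0.5598, 0.3357, 0.0655]
orientation: [-3.141, -0.026, -0.002]
contact_force: [0.2, 0.9, -0.1]
grip_width: 0.0514
```

Run:
```python
from h import *
s=status.get_obs(); print(s['tcp_pos'],s['contact_force'],s['joints'])
f=grab('wrist'); cv2.imwrite('pics/wrist4.png',f['frame'])
P,u,v=pts(f)
Q=P[(P[:,2]>.022)&(P[:,2]<.05)&(abs(P[:,1]-.335)<.04)&(abs(P[:,0]-.56)<.12)]
print(cv2.minAreaRect(Q[:,:2].astype(np.float32)))
for x in np.arange(Q[:,0].min(),Q[:,0].max(),.03):
    k=(Q[:,0]>=x)&(Q[:,0]<x+.03); print(x.round(3),Q[k][:,2].max().round(4),Q[k][:,1].mean().round(3))
t=grab('scene'); P,u,v=pts(t)
Q=P[(P[:,2]>.2)&(P[:,2]<.22)&(abs(P[:,1]-.05)<.08)&(P[:,0]>.45)&(P[:,0]<.56)]
print('bar',len(Q),cv2.minAreaRect(Q[:,:2].astype(np.float32)),Q.min(0),Q.max(0))
Q=P[(abs(P[:,1]-.06)<.1)&(abs(P[:,0]-.575)<.1)&(P[:,2]>.15)&(P[:,2]<.175)];print('lid z',np.median(Q[:,2]))
```

```text
[0.55980168 0.33566813 0.06549961] [ 0.16041633  0.89871807 -0.08990407] [-0.40869062  0.64393278 -0.31792885  1.7179937   0.25966631  0.81998926
 -2.3996222 ]
((0.5593366026878357, 0.33518046140670776), (0.19690386950969696, 0.02606838010251522), 0.8073197603225708)
0.461 0.033 0.334
0.491 0.0335 0.334
0.521 0.0337 0.335
0.551 0.0338 0.335
0.581 0.0341 0.336
0.611 0.0345 0.336
0.641 0.0306 0.336
bar 331 ((0.5048806667327881, 0.052310433238744736), (0.01196140144020319, 0.10932527482509613), 7.149021625518799) [ 0.49345818 -0.00205856  0.20560745] [0.51678368 0.10653213 0.21811792]
lid z 0.16409085983241506
```

View pics/wrist4.png

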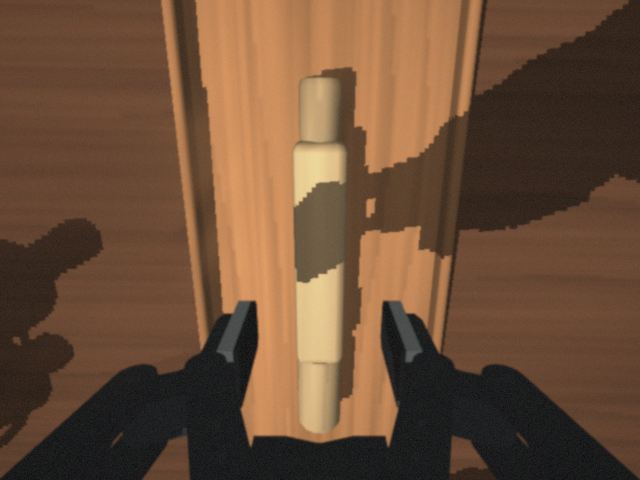

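The muddler lies flat in the tray: top at 33–34.5 mm all along, yaw aligned, clear of the walls. Next, up and over to the handle, turning about 96° so the jaws straddle the bar. The last joint then sits near −0.3, well within range.

>>> drive_tool:
  commands:
    - {"tx": 0,"ty": 0,"tz": 1,"rx": 0,"ry": 0,"rz": 0.9,"grip": -0.2}
    - {"tx": 0,"ty": 0,"tz": 1,"rx": 0,"ry": 0,"rz": 0.9,"grip": -0.2}
    - {"tx": 0,"ty": 0,"tz": 1,"rx": 0,"ry": 0,"rz": 0.9,"grip": -0.2}
    - {"tx": 0,"ty": 0,"tz": 1,"rx": 0,"ry": 0,"rz": 0.9,"grip": -0.2}
    - {"tx": -0.18,"ty": -0.9,"tz": 1,"rx": 0,"ry": 0,"rz": 0.9,"grip": -0.2}
    - {"tx": -0.18,"ty": -0.9,"tz": 1,"rx": 0,"ry": 0,"rz": 0.9,"grip": -0.2}
    - {"tx": -0.18,"ty": -0.9,"tz": 1,"rx": 0,"ry": 0,"rz": 0.9,"grip": -0.2}
    - {"tx": -0.18,"ty": -0.9,"tz": 1,"rx": 0,"ry": 0,"rz": 0.9,"grip": -0.2}
    - {"tx": -0.18,"ty": -0.9,"tz": 1,"rx": 0,"ry": 0,"rz": 0.9,"grip": -0.2}
    - {"tx": -0.18,"ty": -0.9,"tz": 1,"rx": 0,"ry": 0,"rz": 0.9,"grip": -0.2}

```text
clock: 14.15
tcp_pos: [0.5375, 0.2265, 0.2642]
orientation: [2.522, 1.872, -0.0]
contact_force: [0.4, -1.5, 1.1]
grip_width: 0.0515
```

>>> drive_tool:
  commands:
    - {"tx": -0.18,"ty": -0.9,"tz": 0.7,"rx": 0,"ry": 0,"rz": 0.9,"grip": -0.2}
    - {"tx": -0.18,"ty": -0.9,"tz": 0.7,"rx": 0,"ry": 0,"rz": 0.9,"grip": -0.2}
    - {"tx": -0.18,"ty": -0.9,"tz": 0.3,"rx": 0,"ry": 0,"rz": 0.9,"grip": -0.2}
    - {"tx": -0.18,"ty": -0.9,"tz": 0,"rx": 0,"ry": 0,"rz": 0.34,"grip": -0.2}
    - {"tx": -0.18,"ty": -0.9,"tz": 0,"rx": 0,"ry": 0,"rz": 0,"grip": -0.2}
    - {"tx": -0.18,"ty": -0.9,"tz": 0,"rx": 0,"ry": 0,"rz": 0,"grip": -0.2}
    - {"tx": -0.18,"ty": -0.9,"tz": 0,"rx": 0,"ry": 0,"rz": 0,"grip": -0.2}
    - {"tx": -0.18,"ty": -0.9,"tz": 0,"rx": 0,"ry": 0,"rz": 0,"grip": -0.2}
    - {"tx": -0.18,"ty": -0.9,"tz": 0,"rx": 0,"ry": 0,"rz": 0,"grip": -0.2}
    - {"tx": -0.05,"ty": -0.7,"tz": 0,"rx": 0,"ry": 0,"rz": 0,"grip": -0.2}

```text
clock: 15.4
tcp_pos: [0.5041, 0.0504, 0.2976]
orientation: [2.077, 2.357, -0.0]
contact_force: [0.4, 0.0, -1.0]
grip_width: 0.0519
```

Run:
```python
from h import *
s=status.get_obs(); print(s['tcp_pos'],s['joints'].round(2))
R=cv2.Rodrigues(np.array(s['orientation']))[0]; print('jaw ang',np.degrees(np.arctan2(R[1,1],R[0,1])))
f=grab('wrist'); cv2.imwrite('pics/wrist5.png',f['frame'])
P,u,v=pts(f)
Q=P[(P[:,2]>.2)&(P[:,2]<.22)&(abs(P[:,1]-.05)<.08)&(P[:,0]>.45)&(P[:,0]<.56)]
if len(Q): print('bar',len(Q),cv2.minAreaRect(Q[:,:2].astype(np.float32)),Q.min(0),Q.max(0))
s=status.get_obs(); print(s['tcp_pos'])
```

```text
[0.50410807 0.05043693 0.29757313] [ 0.42  0.21 -0.73  1.83  0.15  1.16 -0.24]
jaw ang 7.225938774278642
bar 3056 ((0.5050560832023621, 0.052155181765556335), (0.012000116519629955, 0.11007265746593475), 7.231283187866211) [ 0.49255914 -0.00251492  0.20606939] [0.51727172 0.10717341 0.21573256]
[0.50429223 0.04841379 0.29741682]
```

View pics/wrist5.png

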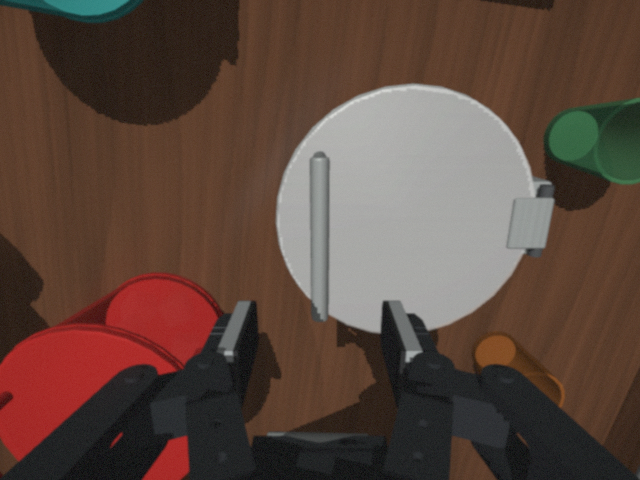

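The bar is at column ~319, centred between the jaws. The wrist gives its centre as (0.505, 0.052), yaw 7.2°, which the jaws match. Descending so the bar sits at the grasp point.

>>> drive_tool:
  commands:
    - {"tx": 0.03,"ty": 0.19,"tz": -0.9,"rx": 0,"ry": 0,"rz": 0,"grip": -0.2}
    - {"tx": 0,"ty": 0,"tz": -1,"rx": 0,"ry": 0,"rz": 0,"grip": -0.2}
    - {"tx": 0,"ty": 0,"tz": -1,"rx": 0,"ry": 0,"rz": 0,"grip": -0.2}
    - {"tx": 0,"ty": 0,"tz": -1,"rx": 0,"ry": 0,"rz": 0,"grip": -0.2}
    - {"tx": 0,"ty": 0,"tz": -1,"rx": 0,"ry": 0,"rz": 0,"grip": -0.2}
    - {"tx": 0,"ty": 0,"tz": -0.6,"rx": 0,"ry": 0,"rz": 0,"grip": -0.2}
    - {"tx": 0,"ty": 0,"tz": 0,"rx": 0,"ry": 0,"rz": 0,"grip": 0.2}
    - {"tx": 0,"ty": 0,"tz": 0,"rx": 0,"ry": 0,"rz": 0,"grip": 0.4}

```text
clock: 16.45
tcp_pos: [0.5054, 0.0556, 0.1879]
orientation: [2.076, 2.358, 0.001]
contact_force: [0.6, -0.0, 0.3]
grip_width: 0.0254
```

Run:
```python
from h import *
f=grab('wrist'); cv2.imwrite('pics/wrist6.png',f['frame'])
s=status.get_obs(); print(s['tcp_pos'],s['contact_force'])
```

```text
[0.50554922 0.05553523 0.18814504] [ 0.0435896  -0.16397461  0.43721235]
```

View pics/wrist6.png

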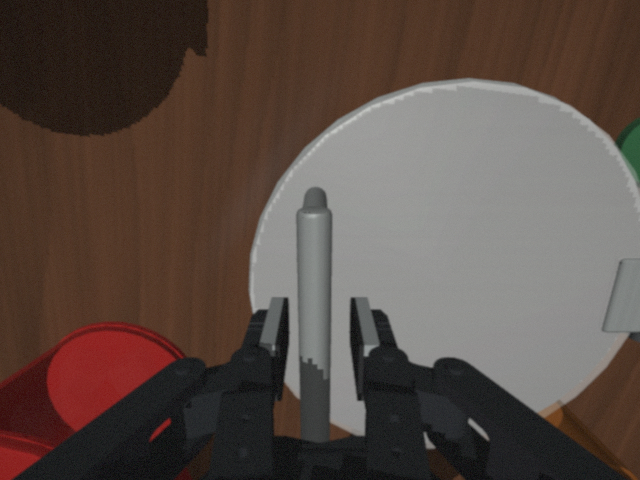

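The bar sits between the jaws, about 1 mm left of centre. Nudging and closing with 80 N.

>>> drive_tool:
  commands:
    - {"tx": -0.06,"ty": -0.15,"tz": 0,"rx": 0,"ry": 0,"rz": 0,"grip": 0.4}
    - {"tx": 0,"ty": 0,"tz": 0,"rx": 0,"ry": 0,"rz": 0,"grip": 1}
    - {"tx": 0,"ty": 0,"tz": 0,"rx": 0,"ry": 0,"rz": 0,"grip": 1}
    - {"tx": 0,"ty": 0,"tz": 0,"rx": 0,"ry": 0,"rz": 0,"grip": 1}
    - {"tx": 0,"ty": 0,"tz": 0,"rx": 0,"ry": 0,"rz": 0,"grip": 1}
  grip_force: 80

```text
clock: 17.12
tcp_pos: [0.5042, 0.0517, 0.188]
orientation: [2.076, 2.356, -0.0]
contact_force: [-1.2, -2.7, 6.2]
grip_width: 0.0095
```

The grip is firm: 9.5 mm reads low against 12 mm, in line with pad squeeze (the muddler also read low). Starting the pull along the hinge arc, tilting the tool with the lid.

>>> drive_tool:
  commands:
    - {"tx": 0.025,"ty": 0.003,"tz": 0.127,"rx": -0.014,"ry": 0.107,"rz": 0,"grip": 1}
    - {"tx": 0.026,"ty": 0.003,"tz": 0.127,"rx": -0.014,"ry": 0.107,"rz": 0,"grip": 1}
    - {"tx": 0.028,"ty": 0.003,"tz": 0.127,"rx": -0.014,"ry": 0.107,"rz": 0,"grip": 1}
    - {"tx": 0.03,"ty": 0.004,"tz": 0.127,"rx": -0.014,"ry": 0.107,"rz": 0,"grip": 1}

```text
clock: 17.62
tcp_pos: [0.5054, 0.0518, 0.1959]
orientation: [-2.048, -2.325, 0.074]
contact_force: [3.4, -1.2, -11.7]
grip_width: 0.0095
```

>>> drive_tool:
  commands:
    - {"tx": 0.032,"ty": 0.004,"tz": 0.127,"rx": -0.014,"ry": 0.107,"rz": 0,"grip": 1}
    - {"tx": 0,"ty": 0,"tz": 0,"rx": 0,"ry": 0,"rz": 0,"grip": 1}

```text
clock: 17.88
tcp_pos: [0.5068, 0.052, 0.2004]
orientation: [-2.043, -2.319, 0.089]
contact_force: [1.0, -3.6, -3.3]
grip_width: 0.0092
```

Run:
```python
from h import *
s=status.get_obs(); print(s['tcp_pos'],s['contact_force'],s['grip_width'])
f=grab('scene'); cv2.imwrite('pics/scene7.png',cv2.resize(f['frame'][100:280,240:460],None,fx=3,fy=3))
P,u,v=pts(f); B=np.array([.992,.127]); 
H=np.array([.505,.052])+.171*B
Q=P[(P[:,2]>.145)&(P[:,2]<.21)]
s_=-(Q[:,:2]-H)@B; w=(Q[:,:2]-H)@np.array([-.127,.992])
for a in np.arange(0,.21,.02):
    for lo,hi in((-.09,-.04),(.04,.09)):
        k=(s_>=a)&(s_<a+.02)&(w>lo)&(w<hi)
        if k.sum()>5: print(round(a+.01,2),lo,k.sum(),np.median(Q[k][:,2]).round(4))
```

```text
[0.50682411 0.05197152 0.20039931] [ 1.01809826 -3.5948099  -3.27747687] 0.009238007648093948
0.03 -0.09 89 0.1663
0.03 0.04 87 0.166
0.05 -0.09 184 0.1677
0.05 0.04 125 0.1678
0.07 -0.09 230 0.1691
0.07 0.04 21 0.1684
0.09 -0.09 225 0.1707
0.11 -0.09 236 0.1719
0.13 -0.09 233 0.1735
0.15 -0.09 244 0.1746
0.17 -0.09 187 0.1755
0.17 0.04 16 0.1761
0.19 -0.09 72 0.1749
0.19 0.04 6 0.1748
```

View pics/scene7.png

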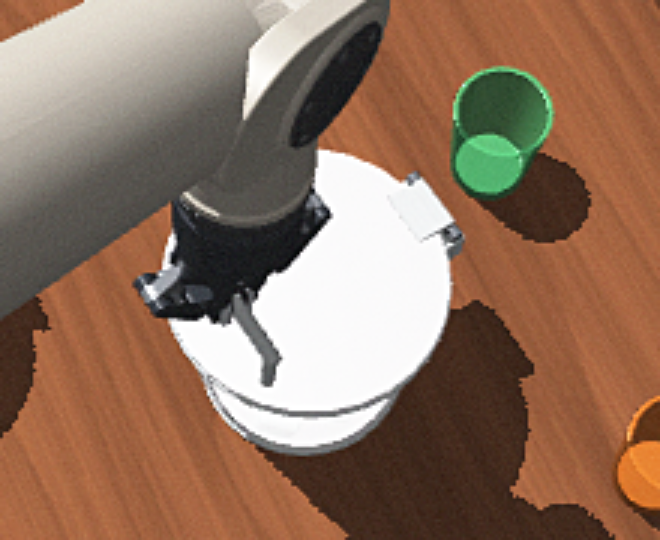

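The seal has let go: force fell from −11.7 to −3.3 N. The lid follows at about 0.07 rad, from both depth slope and TCP lift. Continuing to 0.15 rad.

>>> drive_tool:
  commands:
    - {"tx": 0.033,"ty": 0.004,"tz": 0.127,"rx": -0.014,"ry": 0.107,"rz": 0,"grip": 1}
    - {"tx": 0.036,"ty": 0.005,"tz": 0.127,"rx": -0.014,"ry": 0.107,"rz": 0,"grip": 1}
    - {"tx": 0.038,"ty": 0.005,"tz": 0.127,"rx": -0.014,"ry": 0.107,"rz": 0,"grip": 1}
    - {"tx": 0.04,"ty": 0.005,"tz": 0.127,"rx": -0.014,"ry": 0.107,"rz": 0,"grip": 1}
    - {"tx": 0.042,"ty": 0.005,"tz": 0.127,"rx": -0.014,"ry": 0.107,"rz": 0,"grip": 1}
    - {"tx": 0,"ty": 0,"tz": 0,"rx": 0,"ry": 0,"rz": 0,"grip": 1}
    - {"tx": 0,"ty": 0,"tz": 0,"rx": 0,"ry": 0,"rz": 0,"grip": 1}

```text
clock: 18.8
tcp_pos: [0.5109, 0.0525, 0.2135]
orientation: [-2.009, -2.28, 0.172]
contact_force: [3.4, -5.5, -4.9]
grip_width: 0.0096
```

Run:
```python
from h import *
s=status.get_obs(); print(s['tcp_pos'],s['contact_force'],s['grip_width'],s['clock'])
B=np.array([.992,.127]); H=np.array([.505,.052])+.171*B
for n in('scene','top'):
    f=grab(n); cv2.imwrite(f'pics/{n}8.png',f['frame'])
    P,u,v=pts(f)
    Q=P[(P[:,2]>.150)&(P[:,2]<.215)]
    s_=-(Q[:,:2]-H)@B; w=(Q[:,:2]-H)@np.array([-.127,.992])
    k=(s_>.03)&(s_<.165)&(abs(w)>.025)&(abs(w)<.095); x,z=s_[k],Q[k][:,2]
    for i in range(6):
        p=np.polyfit(x,z,1); g=abs(z-np.polyval(p,x))<.003 if i else abs(z-np.polyval(p,x))<.012; x,z=x[g],z[g]
    print(n,len(x),'slope',p, 'angle',np.arctan(p[0]))
    Q=P[(P[:,2]>.025)&(P[:,2]<.05)&(abs(P[:,1]-.335)<.04)&(abs(P[:,0]-.56)<.12)]
    print('mud',cv2.minAreaRect(Q[:,:2].astype(np.float32)),Q[:,2].max())
    for c in [(.774,.141),(.765,-.141)]:
        Q=P[(np.hypot(P[:,0]-c[0],P[:,1]-c[1])<.07)&(P[:,2]>.085)&(P[:,2]<.105)]
        if len(Q)>3: print('tumbler',cv2.minEnclosingCircle(Q[:,:2].astype(np.float32)))
```

```text
[0.51087967 0.05252069 0.21353492] [ 3.4009971  -5.50565336 -4.93268888] 0.00961218682254101 18.8
scene 1890 slope [0.14976057 0.16429782] angle 0.14865578037421423Traceback (most recent call last):
  File "<stdin>", line 14, in <module>
    return umr_maximum(a, axis, None, out, keepdims, initial, where)
ValueError: zero-size array to reduction operation maximum which has no identity
```

View pics/scene8.png

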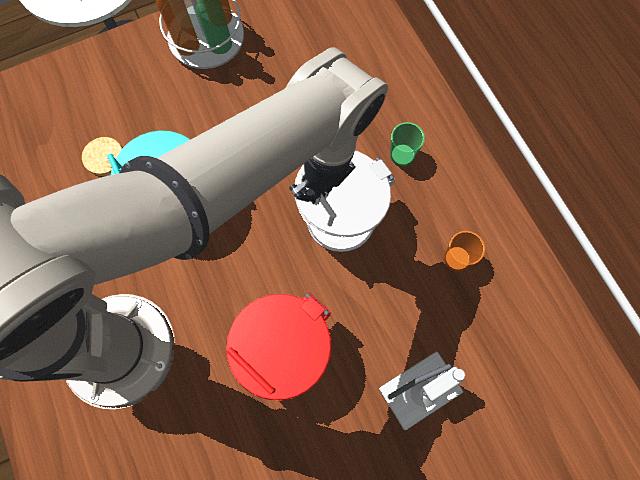

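Run:
```python
from h import *
for n in('scene','top'):
    f=grab(n); cv2.imwrite(f'pics/{n}9.png',f['frame'])
    P,u,v=pts(f)
    Q=P[(P[:,2]>.025)&(P[:,2]<.05)&(abs(P[:,1]-.335)<.04)&(abs(P[:,0]-.56)<.12)]
    if len(Q): print('mud',cv2.minAreaRect(Q[:,:2].astype(np.float32)),Q[:,2].max())
    for c in [(.774,.141),(.765,-.141)]:
        Q=P[(np.hypot(P[:,0]-c[0],P[:,1]-c[1])<.07)&(P[:,2]>.085)&(P[:,2]<.105)]
        if len(Q)>3: print(n,'tumbler',cv2.minEnclosingCircle(Q[:,:2].astype(np.float32)))
s=status.get_obs(); print(s['tcp_pos'],s['contact_force'],s['grip_width'],s['clock'],abs(s['qvel']).max())
```

```text
scene tumbler ((0.776267945766449, 0.1421615034341812), 0.038627684116363525)
scene tumbler ((0.7661316394805908, -0.1395563930273056), 0.03898385167121887)
mud ((0.557802677154541, 0.33396103978157043), (0.19257956743240356, 0.027341922745108604), 0.9866741895675659) 0.03751274356367662
top tumbler ((0.7763351202011108, 0.14207527041435242), 0.03722555190324783)
top tumbler ((0.7641550898551941, -0.14325717091560364), 0.039273373782634735)
[0.51089811 0.05252115 0.21355918] [ 3.26831739 -4.67558753 -5.39035858] 0.009424867099743515 18.95 0.00194774385024343
```

View pics/top9.png

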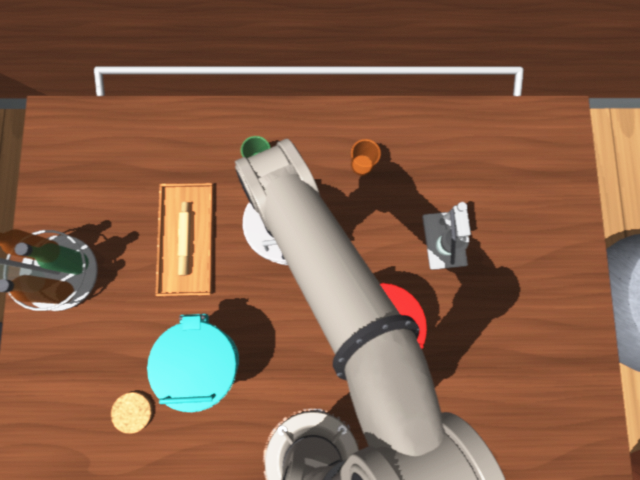

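The top view shows the muddler lying in the tray (185,238), both tumblers within about 2 mm of where they stood, and the lid held steady at about 0.15 rad. Handing in.

Run:
```python
from h import *
print(workorder.hand_in()); s=status.get_obs(); print(s['tcp_pos'],s['grip_width'],s['clock'])
```

```text
the job is handed in; nothing more can be done
None
the job is handed in; nothing more can be done
```

The job is done and handed in at about 19 s, with the gripper still holding the lid slightly open by its bar handle.

**Muddler:** It was partly under the bar, so I slid it back about 28 mm before lifting, then set it down in the tray with about 8 N of contact. Afterwards its top measured 33–34.5 mm high along the whole shaft, so it lies flat and clear of the walls.

**Lid:** The pull read about 12 N, then dropped to about 3 N as the seal let go. I then raised the lid along its hinge arc. The camera depth gave 0.149 rad, which is about 3 cm at the front edge. The TCP lift of about 25 mm agrees, and the arm was at rest.

**Tumblers:** Both measured within about 3 mm of their starting positions, which is camera accuracy, and nothing touched them.

**Readings that disagreed or failed:**
- The grip opening read 9.5 mm on the 12 mm bar, which I took to be the pads squeezing at 80 N.
- A sideways force of about 5–6 N remained at the wrist while holding.
- In the last check the arm hid the muddler from the scene camera. That stopped one of my scripts, so the muddler's final position comes from the top camera only.

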